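# Unlock the cutter case with the hex key and open its sliding cover

## Task

Take the hex key from its wooden holder, put it fully down into the sunk hex socket of the cutter case's lock and turn it clockwise, nearly half a turn with regrasping as needed, until it stops. Then slide the case's cover fully open by its black handle, leaving the key standing in the lock and the mug, the wax tin and the bench dog where they are.

Things in the scene. Friction and masses are not known exactly. Their poses are not given: they have to be found in the camera images.
- case: Grey steel cutter case fixed to the bench, 150 (its x) x 280 (its y) x 73 mm high; origin at the centre of its underside. A flat dark lock housing, 60 (x) x 88 (y) mm, top at z = 86 mm, stands on its near rail; a round opening 36 mm across in it shows the lock hub (axis at case x = -37, y = -85 mm). A 165 mm aluminium cover in guides slides to the case's +y.
- lock (a joint): Lock angle in rad: 0 fully locked, grows clockwise seen from above (about -z), hard stop at 2.85; starts between 0.1 and 0.4 and stays where it is left (friction 0.12 N m). Its half-moon steel bolt lies in a notch of the cover and frees the cover only above about 2.5 rad.
- socket (a point): Centre of the hex socket's mouth on the lock's axis, 80 mm above the bench, 6 mm below the housing's top; turns with the lock, z up. Socket 17.6 mm across flats, 32 mm deep, top 3 mm widened by a 45 degree chamfer. Two of its six flats face along this frame's x axis (a tiny brass pin on the rim and the bolt lie at +x).
- cover (a joint): Cover opening in m: 0 shut, 0.095 fully open at its stop; slides to the case's +y against 2 N of friction and stays where it is left. Starts at 0.
- cover_handle (a point): Middle of the black upright handle on the cover, 90 mm above the bench: a ridge 50 mm long (case x), 14 mm thick (case y), 71 to 99 mm above the bench; pinch it across the 14 mm from above. With the cover shut it lies 59 mm (x) and 91 mm (y) from the lock axis. Axes as the case's.
- key: Hex key 136 mm long, about 200 g, origin at the centre of its tip, z up the shaft. Steel hex shaft 16 mm across flats, two flats facing along its x axis, tapered over the last 9 mm to 10 mm; brass collar at 86 to 94 mm; beech grip block 34 x 34 mm square from 94 to 136 mm, sides facing its x and y. Stands loose in the holder, tip 15 mm above the bench, any yaw.
- key_tip (a point): Centre of the key's tip (same point as key); when fully home it is 32 mm below socket.
- key_grip (a point): Centre of the key's square grip block, 115 mm above the tip.
- holder: Wooden block 75 x 75 x 50 mm fixed to the bench, origin at the centre of its underside, with a round hole 20.5 mm across and 35 mm deep in its top, in which the key stands.
- tea_mug: Loose mug about 81 mm across and 101 mm tall, bystander; origin at the centre of its underside.
- wax_tin: Loose round tin 67 mm across and 27 mm tall, bystander; origin at the centre of its underside.
- bench_dog: Loose square wooden bench dog 27 x 100 x 27 mm lying on the bench, bystander; origin at the centre of its underside.

How it is judged:
On the way, in this order (a step that is already met when the one before it is completed fails the run):
1. the key is fully home in the lock's socket, the cover still shut (z of key_tip in the frame of socket below -0.026 m and horizontal distance between key_tip and socket below 0.005 m and value of joint lock below 1.2 rad and value of joint cover below 0.03 m), for 0.1 s.
2. the lock is turned clockwise to its stop with the key in the socket, the cover still shut (value of joint lock above 2.6 rad and z of key_tip in the frame of socket below -0.02 m and horizontal distance between key_tip and socket below 0.005 m and value of joint cover below 0.03 m), for 0.1 s.
At the end, for the whole second after the job is handed in: The cover is open by more than 80 mm (of 95), the lock stands beyond 2.55 rad (stop at 2.85), and the key stands at rest in the socket, at least 20 mm deep, within 5 mm of its axis and within 0.15 rad of upright (value of joint cover above 0.08 m and value of joint lock above 2.55 rad and z of key_tip in the frame of socket below -0.02 m and horizontal distance between key_tip and socket below 0.005 m and angle between key's own z axis and vertical below 0.15 rad and linear speed of key below 0.03 m/s); the robot touches nothing.
It fails at once if the mug, the wax tin or the bench dog is moved by more than 30 mm (distance of any of tea_mug, wax_tin, bench_dog from where it was at the start of the episode above 0.03 m).
It also fails if it takes over 70 s, if anything falls off the work surface, if the arm or the gripper's body presses on something with over 40 N, if the wrist force passes 120 N, or if a joint passes its speed limit or range.

## Robot

A 7-joint arm with a two-finger parallel gripper is mounted at the origin on a cart in front of the work surface, level with it; the furniture and walls round the work are solid. World frame = base frame: x ahead of the robot, y to its left, z up, the work surface at z = 0. Lengths are in m, angles in rad, forces in N, time in s.
With the tool pointing down it reaches from about 0.4 to 0.925 m from the base axis. Payload 4.1 kg.
Tool frame: the origin (TCP) lies at the very end of the fingers, on their centre line; the grasp point (between the pads) lies 19 mm behind it; z points along the fingers, y is the line along which they close (so a half turn about z gives the same grasp; the last joint's range is limited). The gripper opens to 85 mm and grips with 20 to 120 N. Pads are 22 mm wide; open, the fingers measure 114 mm over their backs; the gripper's body (76 mm by 85 mm) begins 54 mm behind the grasp point. The pads swing forward as they close: fully open they stand 13 mm farther back than shut.
Start: joints at [-1.266, 0.398, 0.045, 1.537, -0.019, 1.207, -0.051], TCP at [0.255, 0.598, 0.231] pointing down, gripper open.
Joint ranges: [-2.82, 2.82], [-0.49, 2.23], [-1.37, 1.46], [0, 2.46], [-1.36, 4.5], [0.23, 2], [-2.94, 2.94]. Speed limits (rad/s): [2.57, 2.57, 3.14, 3.14, 3.14, 3.14, 3.14].

## Interface

Orientations are given as a 3x3 rotation matrix whose columns are the frame's x, y, z axes.
In Python, from workcell import robot gives the robot as it stands. Calls block until the motion is done:
- robot.move_pose(position, orientation): joint-space move of the TCP to a pose.
- robot.move_straight(position, ori=None, rate=0.15): straight line of the TCP; ori=None keeps the orientation; rate is the mean speed in m/s.
- robot.move_joints(angles): joint-space move.
- robot.gripper_to(opening, force=None): finger opening in m; force is the grip in N (None keeps the last); returns when the fingers have stopped.
- robot.wait(seconds).
- robot.inverse_kinematics(position, orientation): joint angles nearest the present ones, or None.
- robot.camera(name): name is "scene" or "top" or "wrist"; returns (picture, depth): 384x512x3 uint8, red, green, blue; 384x512 float32, m along the optical axis (not along the pixel's ray), 0 where there is no reading.
- robot.camera_model(name): a dict with "mtx" (3x3 intrinsics, pixels), "xyz" and "attitude" of the camera in the world. Camera axes: x right, y down, z forward; pixel columns grow to the right and rows downward; lengths in m; the calibration is good to about 2 mm. A picture is of the moment at which its call begins: read the wrist's pose just before it. camera_model takes no time and is no camera call; for the wrist camera it gives the pose at the moment of the call.
A pose or a line that the arm cannot do raises robot.IKError and nothing moves.
- robot.close_job(): hands the job in; it is judged then, once.
Readings, each from a call of its own:
- robot.read_time_s(): time.
- robot.read_q(): joint angles.
- robot.read_joint_vel(): joint speeds.
- robot.read_tau(): joint torques, N m.
- robot.read_eef_pos(): TCP position.
- robot.read_eef_rot(): TCP orientation.
- robot.read_contact_force(): force on the tool from outside, world axes, zero at the start.
- robot.read_wrist_torque(): the same for the moment, N m.
- robot.read_width(): finger opening in m.
- robot.read_gripper_force(): force on a finger pad.
Only numpy, scipy, OpenCV 4.12 (cv2) and the standard library are available. Lean on these libraries where they do the work, as an engineer would, in place of code of your own. Each camera call takes 0.05 s, during which the arm holds its last target. There are 200 camera calls.

## Working session

There is one attempt and no reset: what is moved stays moved. The work goes in short steps, each a Python script; the robot and the scene stay as the last script left them, time stands still between calls to the robot, and variables do not carry over. Pictures are saved under pics/ and viewed, at most 10 in all, crops included, and the job is handed in when it is done.

```bash
ls; mkdir -p pics
python3 - <<'E'
from workcell import robot
import cv2, numpy as np
for n in("scene","top"):
    p,d=robot.camera(n); cv2.imwrite(f"pics/{n}0.png",p[:,:,::-1]); np.savez(f"{n}0.npz",p=p,d=d)
    m=robot.camera_model(n); print(n,m)
print(robot.read_time_s(), robot.read_eef_rot())
E
```

```text
pics
workcell.py
scene {'mtx': array([[493.04502094,   0.        , 263.50385352],
       [  0.        , 493.04502094, 188.60394019],
       [  0.        ,   0.        ,   1.        ]]), 'xyz': array([-0.37465645, -0.76419133,  1.13341258]), 'attitude': array([[ 0.69830668, -0.47272109,  0.53749656],
       [-0.71578157, -0.46635239,  0.5197809 ],
       [ 0.00495141, -0.74769661, -0.66402203]])}
top {'mtx': array([[353.65276424,   0.        , 255.1014416 ],
       [  0.        , 353.65276424, 191.51569435],
       [  0.        ,   0.        ,   1.        ]]), 'xyz': array([0.41023233, 0.04618662, 1.38442777]), 'attitude': array([[-0.01280354, -0.99889231,  0.04527928],
       [-0.99983998,  0.01335517,  0.01190143],
       [-0.01249296, -0.04511965, -0.99890347]])}
0.1 [[-9.19611768e-01  3.92828126e-01 -5.08891434e-04]
 [ 3.92828422e-01  9.19610379e-01 -1.60667882e-03]
 [-1.63166784e-04 -1.67742777e-03 -9.99998580e-01]]
```

View pics/scene0.png

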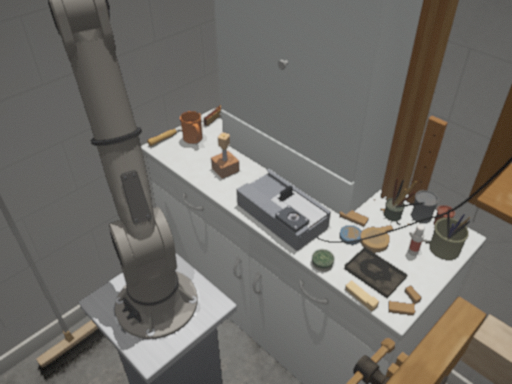

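View pics/top0.png

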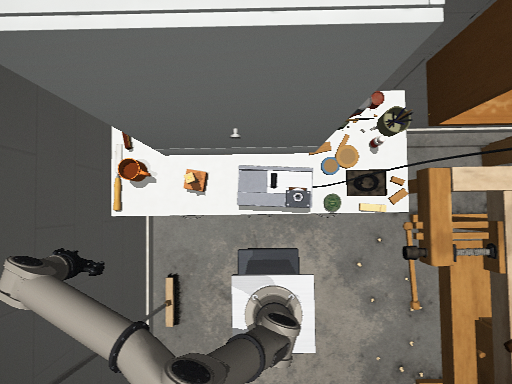

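The scene view shows the key standing in its holder at (225,158), the case at (283,208), its lock at (292,217) and the mug at (192,127). In the top view the holder is at (195,181), the lock hub at (297,197), the black handle at (274,181), the mug at (132,170) and the tin at about (332,203). Image up is world +x, so the case yaw is near 0. Next I'll get coarse positions, then look with the wrist camera.

```bash
cat > h.py <<'E'
from workcell import robot
import numpy as np, cv2
def ray(m,u,v):
    d=m["attitude"]@np.linalg.inv(m["mtx"])@np.array([u,v,1.]); return m["xyz"],d
def plane(m,u,v,z):
    o,d=ray(m,u,v); return o+d*(z-o[2])/d[2]
def pt(m,dep,u,v):
    o,d=ray(m,u,v); return o+d*dep[int(round(v)),int(round(u))]
def cloud(m,dep):
    v,u=np.mgrid[:dep.shape[0],:dep.shape[1]]
    P=np.stack([u,v,np.ones_like(u)],-1)@np.linalg.inv(m["mtx"]).T@m["attitude"].T
    return m["xyz"]+P*dep[...,None]
def tri(rays):
    A=np.zeros((3,3));b=np.zeros(3)
    for o,d in rays:
        d=d/np.linalg.norm(d);Q=np.eye(3)-np.outer(d,d);A+=Q;b+=Q@o
    x=np.linalg.solve(A,b)
    return x,[np.linalg.norm((np.eye(3)-np.outer(d,d)/(d@d))@(x-o)) for o,d in rays]
def down(yaw):  # tool z down, tool x at angle yaw in world
    c,s=np.cos(yaw),np.sin(yaw); return np.array([[c,s,0],[s,-c,0],[0,0,-1.]])
def shot(name,tag):
    m=robot.camera_model(name); p,d=robot.camera(name)
    cv2.imwrite(f"pics/{tag}.png",p[:,:,::-1]); np.savez(f"{tag}.npz",p=p,d=d,**m); return m,p,d
def load(tag):
    f=np.load(f"{tag}.npz"); return {k:f[k] for k in("mtx","xyz","attitude")},f["p"],f["d"]
E
python3 - <<'E'
from h import *
np.set_printoptions(precision=4,suppress=True)
m=robot.camera_model("top"); d=np.load("top0.npz")["d"]
for n,u,v in[("holder",197,186),("keytop",189,178),("lock",297,197),("handle",274,181),("mug",132,170),("tin",332,203),("case",255,200),("bench",220,200),("panelbot",235,152),("panel",235,100),("edge",220,214)]: print(n,pt(m,d,u,v))
w=robot.camera_model("wrist"); print(w)
print("cam in tool",robot.read_eef_rot().T@(w["xyz"]-robot.read_eef_pos()),robot.read_eef_rot().T@w["attitude"])
E
```

```text
holder [0.4946 0.282  0.0494]
keytop [0.5162 0.291  0.1563]
lock [ 0.4479 -0.0955  0.0508]
handle [ 0.5059 -0.0078  0.0992]
mug [0.5573 0.5242 0.0642]
tin [ 0.4239 -0.2322  0.0226]
case [0.4383 0.0626 0.0695]
bench [0.4414 0.2002 0.0045]
panelbot [0.6221 0.1366 0.0496]
panel [0.6224 0.0917 0.6971]
edge [0.3868 0.2011 0.0002]
{'mtx': array([[334.4799,   0.    , 258.7094],
       [  0.    , 334.4799, 194.1121],
       [  0.    ,   0.    ,   1.    ]]), 'xyz': array([0.1873, 0.6275, 0.373 ]), 'attitude': array([[ 0.3927,  0.8798,  0.268 ],
       [ 0.9197, -0.375 , -0.1163],
       [-0.0018,  0.2921, -0.9564]])}
cam in tool [ 0.0743  0.001  -0.1427] [[ 0.0002 -0.9564 -0.292 ]
 [ 1.      0.0002 -0.0001]
 [ 0.0002 -0.292   0.9564]]
```

Run:
```python
from h import *
np.set_printoptions(precision=2,suppress=True,linewidth=150)
for name,p in(("key",[.505,.285,.12]),("lock",[.448,-.095,.145]),("handle",[.506,-.008,.08]),("handleopen",[.506,.09,.08])):
    print(name)
    for y in range(-180,180,30):
        q=robot.inverse_kinematics(p,down(np.radians(y))); print(y,q)
```

```text
key
-180 [-0.7   0.39  0.14  1.83 -0.07  0.93  1.04]
-150 [-0.63  0.38  0.06  1.83 -0.03  0.93  1.53]
-120 [-0.56  0.38 -0.04  1.83  0.02  0.93  2.02]
-90 [-0.49  0.38 -0.13  1.82  0.06  0.94  2.5 ]
-60 [-1.43  0.78  1.26  1.85 -0.82  1.16 -2.49]
-30 [-1.43  0.78  1.26  1.85 -0.82  1.16 -1.97]
0 [-1.08  0.46  0.64  1.84 -0.33  0.95 -1.87]
30 [-1.01  0.43  0.54  1.84 -0.27  0.94 -1.39]
60 [-0.96  0.42  0.47  1.84 -0.23  0.94 -0.91]
90 [-0.91  0.41  0.4   1.83 -0.2   0.94 -0.41]
120 [-0.83  0.4   0.31  1.83 -0.15  0.93  0.07]
150 [-0.76  0.39  0.22  1.83 -0.1   0.93  0.55]
lock
-180 [-0.59  0.2   0.8   2.09 -0.18  0.92  1.88]
-150 [-0.57  0.2   0.77  2.09 -0.17  0.92  2.39]
-120 [-0.51  0.18  0.7   2.09 -0.15  0.91  2.89]
-90 [-0.93  0.4   1.28  2.1  -0.47  0.98 -2.54]
-60 [-0.93  0.4   1.28  2.1  -0.47  0.98 -2.02]
-30 [-0.93  0.4   1.28  2.1  -0.47  0.98 -1.49]
0 [-0.76  0.25  1.01  2.1  -0.27  0.93 -1.17]
30 [-0.73  0.24  0.97  2.09 -0.25  0.92 -0.67]
60 [-0.72  0.23  0.95  2.09 -0.24  0.92 -0.16]
90 [-0.7   0.23  0.92  2.09 -0.23  0.92  0.35]
120 [-0.67  0.22  0.9   2.09 -0.22  0.9
[... 522 characters left out ...]
 -0.32  0.81  0.23]
120 [-0.56  0.38  0.6   2.04 -0.29  0.8   0.73]
150 [-0.53  0.37  0.55  2.04 -0.27  0.8   1.23]
handleopen
-180 [-0.55  0.35  0.34  2.02 -0.16  0.8   1.46]
-150 [-0.46  0.34  0.25  2.02 -0.11  0.8   1.94]
-120 [-0.39  0.34  0.16  2.01 -0.07  0.8   2.43]
-90 [-0.32  0.33  0.08  2.01 -0.03  0.8   2.91]
-60 [-1.16  0.74  1.27  2.03 -0.85  1.04 -2.09]
-30 [-1.16  0.74  1.27  2.03 -0.85  1.04 -1.57]
0 [-0.84  0.42  0.72  2.03 -0.38  0.83 -1.47]
30 [-0.77  0.4   0.62  2.02 -0.31  0.81 -1.01]
60 [-0.75  0.39  0.6   2.02 -0.3   0.81 -0.5 ]
90 [-0.7   0.38  0.54  2.02 -0.27  0.81 -0.01]
120 [-0.65  0.37  0.48  2.02 -0.23  0.8   0.48]
150 [-0.61  0.36  0.42  2.02 -0.2   0.8   0.97]
```

Run:
```python
from h import *
np.set_printoptions(precision=3,suppress=True,linewidth=150)
k=np.array([.505,.285,.30])
robot.move_pose(k+[-.03,0.0,0],down(np.radians(180))); print(robot.read_q(),robot.read_time_s()); shot("wrist","k1")
robot.move_straight(k+[0.0,-.06,0],rate=.2); shot("wrist","k2")
print(robot.read_time_s())
a=cv2.imread("pics/k1.png");b=cv2.imread("pics/k2.png")
cv2.imwrite("pics/k12.png",cv2.resize(np.hstack([a[:,60:460],b[:,60:460]]),(800,384)))
```

```text
[-0.764  0.182  0.168  1.676 -0.032  1.286  0.983] 1.5417
2.125
```

View pics/k12.png

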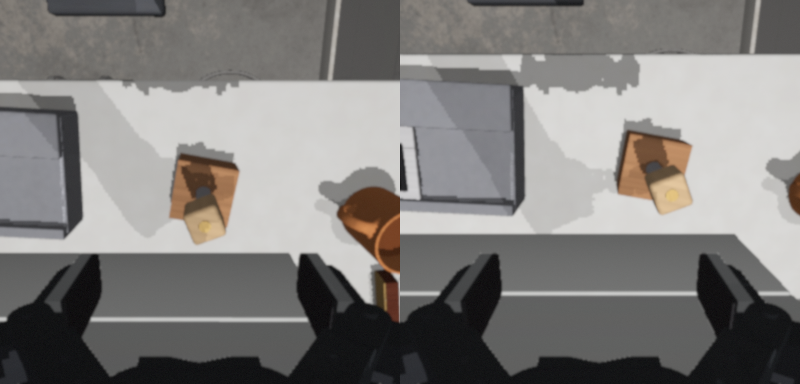

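The pair of wrist views shows the beech grip's top face at about full-frame (265,218) in the first and (331,188) in the second (add 60 to the left pane's columns; subtract 340 from the right's). The holder sits behind it, and the grip is clearly rotated. I'll segment the top face and triangulate.

```bash
cat >> h.py <<'E'
def topface(tag,zlo,zhi,xy,r):
    m,p,d=load(tag); C=cloud(m,d)
    k=((C[...,2]>zlo)&(C[...,2]<zhi)&(d>0)&(np.hypot(C[...,0]-xy[0],C[...,1]-xy[1])<r)).astype(np.uint8)
    c=max(cv2.findContours(k,cv2.RETR_EXTERNAL,cv2.CHAIN_APPROX_NONE)[0],key=cv2.contourArea)
    return m,C,c,k
E
python3 - <<'E'
from h import *
np.set_printoptions(precision=4,suppress=True,linewidth=150)
rays=[]
for t in("k1","k2"):
    m,C,c,k=topface(t,.143,.162,(.51,.285),.04)
    M=cv2.moments(c); u,v=M["m10"]/M["m00"],M["m01"]/M["m00"]; rays.append(ray(m,u,v))
    q=np.array([plane(m,a,b,.151)[:2] for a,b in c[:,0]]).astype(np.float32)*1000
    print(t,u,v,np.median(C[k>0],0),cv2.minAreaRect(q),plane(m,u,v,.151))
    _,p,_=load(t)
    # holder mask: reddish wood, top at z~.05
    kk=((C[...,2]>.044)&(C[...,2]<.056)&(np.hypot(C[...,0]-.5,C[...,1]-.282)<.07)).astype(np.uint8)
    cc=max(cv2.findContours(kk,0,2)[0],key=cv2.contourArea); q=np.array([plane(m,a,b,.05)[:2] for a,b in cc[:,0]]).astype(np.float32)*1000
    print(" holder",cv2.minAreaRect(q))
print(tri(rays))
E
```

```text
k1 264.05218135158253 224.02053036783576 [0.5185 0.2924 0.1507] ((518.6361083984375, 292.3446350097656), (35.2880744934082, 33.78782272338867), 21.093963623046875) [0.5185 0.2924 0.151 ]
 holder ((520.152099609375, 292.7781982421875), (74.9443588256836, 76.4683837890625), 79.77183532714844)
k2 330.1997098008178 193.13547025458382 [0.5188 0.2915 0.1509] ((519.2586059570312, 291.4417724609375), (34.79744338989258, 33.666229248046875), 21.46308708190918) [0.519  0.2914 0.151 ]
 holder ((520.66357421875, 292.31463623046875), (75.69522094726562, 75.65548706054688), 79.59314727783203)
(array([0.5204, 0.2925, 0.1462]), [np.float64(2.0497171821741084e-06), np.float64(2.0497171819377794e-06)])
```

Run:
```python
from h import *
np.set_printoptions(precision=4,suppress=True,linewidth=150)
robot.move_pose([.45,-.07,.24],down(np.pi)); shot("wrist","l1")
robot.move_straight([.42,-.11,.20],rate=.2); shot("wrist","l2")
print(robot.read_time_s(),robot.read_q())
a=cv2.imread("pics/l1.png");b=cv2.imread("pics/l2.png")
cv2.imwrite("pics/l12.png",np.hstack([a[:,60:460],b[:,60:460]]))
m,p,d=load("l2")
C=cloud(m,d)
u,v=(m["mtx"]@(m["attitude"].T@(np.array([.448,-.095,.08])-m["xyz"])))[:2]/(m["attitude"].T@(np.array([.448,-.095,.08])-m["xyz"]))[2]
u,v=int(u),int(v);print(u,v); cv2.imwrite("pics/l2c.png",cv2.resize(b[max(v-45,0):v+45,u-60:u+60],(800,600),interpolation=cv2.INTER_CUBIC))
```

```text
3.8583 [-0.3252  0.0343  0.4942  2.0699 -0.0196  1.0395  1.7511]
274 217
```

View pics/l12.png

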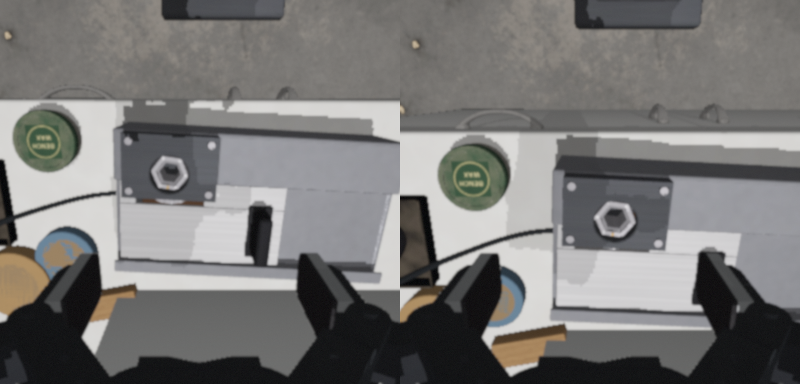

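View pics/l2c.png

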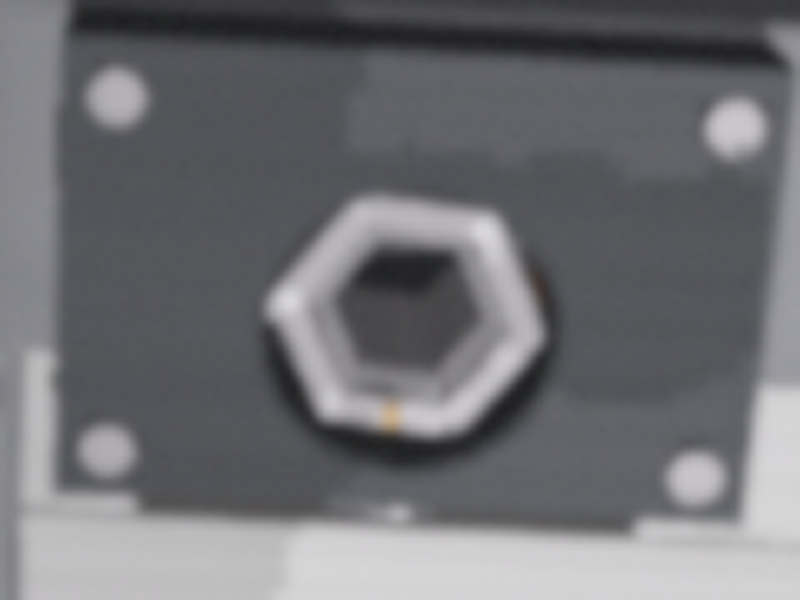

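The left view shows the hub's bright hex ring at about (230,174) full-frame and the black handle at (320,235). In the second it is at about (274,217), and the crop shows the ring with its brass pin at (390,415), near case +x. Now I'll fit the ring, pin, handle and housing.

Run:
```python
from h import *
np.set_printoptions(precision=4,suppress=True,linewidth=150)
R=[];RH=[];RS=[]
for t in("l1","l2"):
    m,p,d=load(t); C=cloud(m,d)
    print(t)
    near=np.hypot(C[...,0]-.448,C[...,1]+.095)<.02
    P=np.array([[plane(m,u,v,.08) for u in range(512)] for v in range(384)])
    near=np.hypot(P[...,0]-.4495,P[...,1]+.095)<.0215
    k=((p.min(2)>125)&near).astype(np.uint8)
    c=max(cv2.findContours(k,0,1)[0],key=cv2.contourArea); h=cv2.convexHull(c)
    M=cv2.moments(h); u,v=M["m10"]/M["m00"],M["m01"]/M["m00"]; R.append(ray(m,u,v))
    W=np.array([plane(m,a,b,.08)[:2] for a,b in h[:,0]]); ctr=plane(m,u,v,.08)
    # width function -> flats directions
    f=np.array([np.ptp(W@[np.cos(a),np.sin(a)]) for a in np.radians(range(180))])*1000
    f3=f[:60]+f[60:120]+f[120:180]; print(" ring",(u,v),ctr,"flat dir mod60",f3.argmin(),f3.min()/3,"corner",f3.argmax(),f3.max()/3)
    # harmonic phase of width
    a=np.radians(np.arange(180)); print(" phase", (np.degrees(np.angle(-(f*np.exp(-6j*a)).sum()))/-6)%60)
    b=((p[...,0].astype(int)-p[...,2]>40)&near).astype(np.uint8); vv,uu=np.nonzero(b)
    if len(uu):
        for a_,b_ in zip(uu,vv):
            w=plane(m,a_,b_,.081); dd=w-ctr; print("  pin",a_,b_,p[b_,a_],dd[:2]*1000,np.degrees(np.arctan2(dd[1],dd[0])))
    # handle
    kk=((C[...,2]>.093)&(C[...,2]<.105)&(np.hypot(C[...,0]-.506,C[...,1]+.005)<.045)&(p.max(2)<70)).astype(np.uint8)
    cs=cv2.findContours(kk,0,1)[0]
    if cs:
        c=max(cs,key=cv2.contourArea); q=np.array([plane(m,x,y,.099)[:2] for x,y in c[:,0]]).astype(np.float32)*1000
        print(" handle",cv2.minAreaRect(q),np.median(C[kk>0],0)); M=cv2.moments(c); RH.append(ray(m,M["m10"]/M["m00"],M["m01"]/M["m00"]))
    kk=((C[...,2]>.081)&(C[...,2]<.092)&(np.hypot(C[...,0]-.45,C[...,1]+.095)<.06)).astype(np.uint8)
    c=max(cv2.findContours(kk,0,1)[0],key=cv2.contourArea); q=np.array([plane(m,x,y,.086)[:2] for x,y in c[:,0]]).astype(np.float32)*1000
    print(" housing",cv2.minAreaRect(q),np.median(C[kk>0],0)); M=cv2.moments(cv2.convexHull(c)); RS.append(ray(m,M["m10"]/M["m00"],M["m01"]/M["m00"]))
print("tri ring",tri(R)); print("tri housing",tri(RS))
if len(RH)>1: print("tri handle",tri(RH))
```

```text
l1
 ring (229.30102790014683, 172.61930983847282) [ 0.449  -0.0947  0.08  ] flat dir mod60 51 30.828401544003587 corner 21 34.06169899741283
 phase 51.282040064941675
  pin 227 187 [185 165 137] [13.6065 -2.385 ] -9.942183314633938
  pin 228 187 [184 166 142] [13.6039 -1.447 ] -6.071683176752448
  pin 227 188 [164 144 117] [14.5823 -2.4092] -9.381455619495634
 handle ((510.3635559082031, -8.813935279846191), (13.104547500610352, 49.649593353271484), 87.69769287109375) [ 0.5099 -0.0086  0.0985]
 housing ((443.3427429199219, -94.588134765625), (88.02183532714844, 60.740447998046875), 87.03638458251953) [ 0.4384 -0.0946  0.0861]
l2
 ring (274.51976871386154, 218.61744022503515) [ 0.4489 -0.095   0.08  ] flat dir mod60 51 31.172317106756378 corner 20 34.121827412043864
 phase 51.53891108223242
  pin 272 233 [191 170 142] [12.6833 -2.0017] -8.968635466163052
  pin 272 234 [201 177 142] [13.6054 -1.9903] -8.322709395868008
  pin 273 234 [201 181 156] [13.6051 -1.1401] -4.789958518675652
  pin 272 235 [182 160 129] [14.5293 -1.9789] -7.756017244420024
  pin 273 235 [183 164 142] [14.529  -1.1278] -4.438719747695972
 housing ((442.96710205078125, -94.55110168457031), (88.01728057861328, 61.499298095703125), 87.03134155273438) [ 0.4381 -0.0944  0.086 ]
tri ring (array([ 0.4493, -0.0948,  0.079 ]), [np.float64(8.362584886330007e-05), np.float64(8.362584886328842e-05)])
tri housing (array([ 0.4425, -0.0946,  0.084 ]), [np.float64(0.00015899608738756602), np.float64(0.00015899608738761012)])
```

Everything agrees with the given sizes:

| Item | Measured |
|---|---|
| Lock axis | (0.449, -0.095), ring height 0.079 against 0.080 |
| Case yaw | about -3° |
| Lock frame yaw | -8.5°, so lock angle is about 0.1 |
| Key | (0.519, 0.292), top at 0.151, block yaw 21.3° mod 90 |

It's still unclear which block axis carries the hex flats (30° difference), so I'll check that with the key in hand.

Run:
```python
from h import *
np.set_printoptions(precision=4,suppress=True,linewidth=150)
Y=down(np.radians(201.3)); k=np.array([.519,.2922])
robot.move_pose([*k,.24],Y); robot.move_straight([*k,.108],rate=.15)
print(robot.read_contact_force()); robot.gripper_to(.02,80); print(robot.read_width(),robot.read_gripper_force(),robot.read_contact_force())
robot.move_straight([*k,.225],rate=.12); print(robot.read_width(),robot.read_contact_force())
robot.move_straight([.46,.17,.225],rate=.25); robot.wait(.1); print(robot.read_eef_pos())
m,p,d=shot("wrist","g1"); print(robot.read_time_s(),robot.read_q())
e=robot.read_eef_pos(); 
def proj(P):
    c=m["attitude"].T@(np.array(P)-m["xyz"]); return (m["mtx"]@c)[:2]/c[2]
print("tip exp",proj(e-[0,0,.093]),"blockbottom",proj(e+[0,0,.0]))
u,v=proj(e-[0,0,.06]).astype(int); cv2.imwrite("pics/g1c.png",cv2.resize(p[v-60:v+60,u-80:u+80,::-1],(800,600),interpolation=cv2.INTER_CUBIC)); print(u-80,v-60)
```

```text
[0.2325 0.0739 0.6159]
0.03305582948369346 79.23065900802612 [ 0.4011 -0.7571  3.8425]
0.03339586782087561 [-0.674  -0.1287 -1.9942]
[0.4603 0.1715 0.2249]
8.9167 [-0.6507  0.1197  0.2259  1.9188 -0.0301  1.1061  1.5318]
tip exp [257.9169 196.2132] blockbottom [257.7221 255.0131]
177 151
```

View pics/g1c.png

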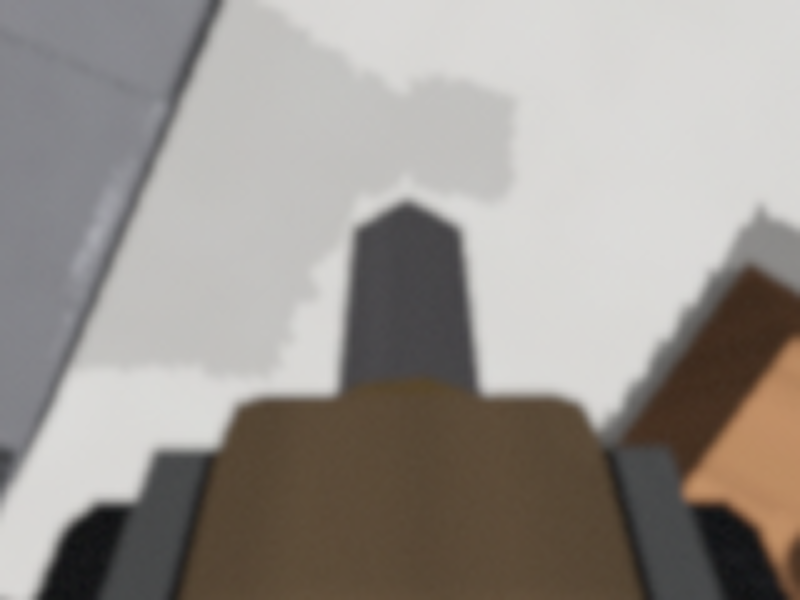

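The vertex at the image-up end of the shaft (crop (407,200), shoulders at (357,235) and (460,235)) means a hex corner faces tool x, so the flats lie along tool y. The tool yaw must then be about 21.4° mod 60, and the present 201.3° already fits. The tip is about 1 mm off the tool axis, so I'll correct for that and insert with force checks.

Run:
```python
from h import *
np.set_printoptions(precision=4,suppress=True,linewidth=150)
Y=down(np.radians(201.4)); L=np.array([.4483,-.0957])
robot.move_straight([*L,.225],Y,rate=.25); robot.move_straight([*L,.180],rate=.15); robot.wait(.2)
f0=robot.read_contact_force(); print("f0",f0,robot.read_eef_pos())
for z in np.arange(.176,.138,-.004):
    robot.move_straight([*L,z],rate=.06); f=robot.read_contact_force()-f0; print(z,robot.read_eef_pos(),f,robot.read_wrist_torque())
    if np.linalg.norm(f)>25: print("stop"); break
print(robot.read_width(),robot.read_time_s())
```

```text
f0 [ 0.6444 -0.8934 -3.2829] [ 0.4493 -0.0956  0.1811]
0.176 [ 0.4482 -0.0957  0.176 ] [-1.3544  0.7253  0.8028] [-0.0626  0.0045  0.0457]
0.172 [ 0.448  -0.0957  0.1717] [-0.4487  1.0212  0.8278] [-0.0348  0.0015  0.0401]
0.16799999999999998 [ 0.448  -0.0957  0.1677] [-0.1503  0.2247 -0.0346] [-0.0276 -0.0069 -0.0121]
0.16399999999999998 [ 0.448  -0.0957  0.1637] [-0.0018  0.4343  1.1231] [-0.0327  0.0185  0.0315]
0.15999999999999998 [ 0.4481 -0.0957  0.1597] [-0.2534  1.0274  1.4899] [-0.0081  0.0377 -0.0073]
0.15599999999999997 [ 0.4482 -0.0957  0.1557] [-0.8783  1.2306  1.0555] [ 0.0039 -0.031  -0.0321]
0.15199999999999997 [ 0.4482 -0.0957  0.1518] [-0.2971  0.7043  0.4428] [0.0465 0.0631 0.0215]
0.14799999999999996 [ 0.4483 -0.0957  0.1478] [-0.883   1.876   2.2399] [0.0353 0.0032 0.043 ]
0.14399999999999996 [ 0.4483 -0.0957  0.1438] [-0.9729  0.6053  1.5017] [-0.0187 -0.0428  0.0179]
0.13999999999999996 [ 0.449  -0.0958  0.1414] [-3.6389  1.2641 12.2466] [0.0889 0.9929 0.009 ]
0.03331969473814943 13.2833
```

The key bottomed at TCP z 0.1414 (0.141 expected), so it is fully home. Now the turn.

Run:
```python
from h import *
np.set_printoptions(precision=3,suppress=True,linewidth=150)
p=np.array([.4486,-.0957,.1412]); robot.wait(.15)
for y in list(np.arange(191.4,46,-10))+list(np.arange(48.4,38,-2)):
    robot.move_pose(p,down(np.radians(y)))
    t=robot.read_wrist_torque(); R=robot.read_eef_rot(); print(y,np.degrees(np.arctan2(R[1,0],R[0,0]))%360,robot.read_eef_pos(),t,robot.read_contact_force(),robot.read_width())
    if abs(t[2])>.8: break
print(robot.read_time_s(),robot.read_q())
```

```text
191.4 191.60124611707536 [ 0.449 -0.095  0.142] [0.303 0.746 0.012] [-2.109  0.419  4.177] 0.03345011964246826
181.4 181.55756027992527 [ 0.448 -0.095  0.142] [ 0.452  0.858 -0.061] [-2.794  0.585  5.569] 0.03327870587294684
171.4 171.56432565990744 [ 0.448 -0.095  0.141] [ 0.473  0.885 -0.079] [-3.285  1.327  5.261] 0.03346263027614218
161.4 161.57961148338146 [ 0.449 -0.095  0.141] [ 0.541  0.789 -0.101] [-3.042  1.452  5.028] 0.033189128760132344
151.4 151.6205499417056 [ 0.449 -0.095  0.142] [ 0.573  0.772 -0.068] [-2.383  1.702  5.559] 0.03321491804369393
141.4 141.66306837506588 [ 0.449 -0.095  0.142] [ 0.671  0.707 -0.057] [-2.297  1.543  5.567] 0.033367967731005393
131.4 131.72690870709158 [ 0.449 -0.095  0.142] [ 0.676  0.708 -0.027] [-2.182  2.003  4.574] 0.033380308439273296
121.4 121.77913608941255 [ 0.449 -0.095  0.142] [ 0.776  0.63  -0.054] [-2.19   2.432  4.262] 0.03351294602387515
111.4 111.8514801358372 [ 0.449 -0.095  0.142] [ 0.734  0.509 -0.104] [-1.913  2.868  5.165] 0.0329866982477576
101.4 101.89681759856467 [ 0.449 -0.095  0.142] [ 0.813  0.481 -0.103] [-2.28
[... 632 characters left out ...]
4943759 [ 0.449 -0.096  0.142] [ 1.024 -0.256  0.046] [1.379 2.837 4.857] 0.033264706563011226
46.4 46.534441815748245 [ 0.449 -0.096  0.141] [ 0.995 -0.308  0.07 ] [0.778 3.272 4.093] 0.03323877467826984
44.4 44.513756168714785 [ 0.449 -0.096  0.142] [ 1.051 -0.365  0.053] [0.826 3.483 5.347] 0.03328093223567046
42.4 42.49748706549301 [ 0.449 -0.096  0.142] [ 1.018 -0.413  0.086] [1.641 4.225 5.245] 0.03322026711122931
40.4 40.48918957330183 [ 0.449 -0.096  0.142] [ 0.963 -0.431  0.08 ] [1.137 3.053 4.298] 0.03328483476959871
38.4 38.47704312107985 [ 0.449 -0.096  0.142] [ 0.979 -0.478  0.092] [2.039 3.334 5.225] 0.03326327809789529
19.1667 [-0.703  0.242  0.939  2.096 -0.247  0.914 -0.525]
```

No stop felt yet, and hex play is a few degrees, so I'll continue.

Run:
```python
from h import *
np.set_printoptions(precision=3,suppress=True,linewidth=150)
p=np.array([.4486,-.0957,.1412])
for y in np.arange(36.4,20,-2):
    robot.move_pose(p,down(np.radians(y)))
    t=robot.read_wrist_torque(); R=robot.read_eef_rot(); print(y,np.degrees(np.arctan2(R[1,0],R[0,0]))%360,t,robot.read_contact_force(),robot.read_width(),robot.read_tau()[6])
    if abs(t[2])>.6: break
shot("wrist","t1")
p=load("t1")[1]; cv2.imwrite("pics/t1b.png",p[100:330,100:420,::-1])
print(robot.read_time_s())
```

```text
36.4 36.47157171364749 [ 0.994 -0.487  0.084] [1.388 3.593 5.407] 0.03331168799393481 -0.08085404522716999
34.4 34.463873490671155 [ 1.01  -0.517  0.072] [1.001 2.599 4.799] 0.03316160398284561 -0.08070026524364948
32.4 32.45509930021816 [ 1.002 -0.583  0.123] [1.735 3.43  6.52 ] 0.03330275374238618 -0.08058212930336595
30.4 30.449549541960735 [ 0.958 -0.579  0.045] [1.636 3.259 5.044] 0.033209092307895094 -0.08044471498578787
28.4 28.437344709398246 [ 0.907 -0.585  0.013] [2.972 3.693 4.88 ] 0.033335847046504975 -0.08083089720457792
26.4 26.431661753017032 [ 0.869 -0.672  0.057] [3.447 2.798 5.25 ] 0.03286464612361632 -0.0807341281324625
24.4 24.435909463809786 [ 0.915 -0.715  0.093] [2.823 3.362 6.218] 0.03353546898944072 -0.12044671922922134
22.4 22.436551969550866 [ 0.914 -0.687  0.167] [2.491 3.062 5.435] 0.03344529766191407 -0.1491798274219036
20.4 20.4315682331651 [ 0.837 -0.684  0.08 ] [2.279 1.906 5.143] 0.033132131283611796 -0.16955608036369085
21.4667
```

View pics/t1b.png

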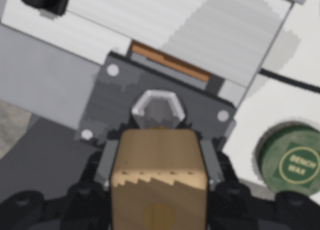

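The wrist view shows the grip block square in the pads. The hub ring is partly visible at about full-frame (259,205), and the slot with the brown interior is above it at (270,162). I'll measure the ring's hex phase to get the lock angle (2.85 rad predicts about 13.7° mod 60).

Run:
```python
from h import *
np.set_printoptions(precision=2,suppress=True,linewidth=150)
m,p,d=load("t1"); x0,y0,x1,y1=215,175,305,235
cv2.imwrite("pics/t1c.png",cv2.resize(p[y0:y1,x0:x1,::-1],(720,480),interpolation=cv2.INTER_CUBIC))
P=np.array([[plane(m,u,v,.08) for u in range(512)] for v in range(384)])
near=np.hypot(P[...,0]-.449,P[...,1]+.095)<.0205
sat=p.max(2).astype(int)-p.min(2)
k=((p.min(2)>105)&(sat<25)&near).astype(np.uint8)
c=max(cv2.findContours(k,0,1)[0],key=cv2.contourArea)
h=cv2.convexHull(c)[:,0]
for i in range(len(h)):
    a,b=h[i],h[(i+1)%len(h)]; w=plane(m,*b,.08)-plane(m,*a,.08); n=np.linalg.norm(w[:2])*1000
    if n>5: print(a,b,n,"normal dir mod60",(np.degrees(np.arctan2(w[1],w[0]))+90)%60)
```

```text
[249 189] [264 190] 9.564016556684399 normal dir mod60 16.462031970896888
[276 195] [280 204] 6.635192835013027 normal dir mod60 14.175317070365452
[280 204] [283 211] 5.208989469654553 normal dir mod60 13.449344407917721
[280 220] [237 215] 28.28775482446303 normal dir mod60 13.348391864619828
[233 206] [240 197] 7.649022266610819 normal dir mod60 13.273740861572975
```

View pics/t1c.png

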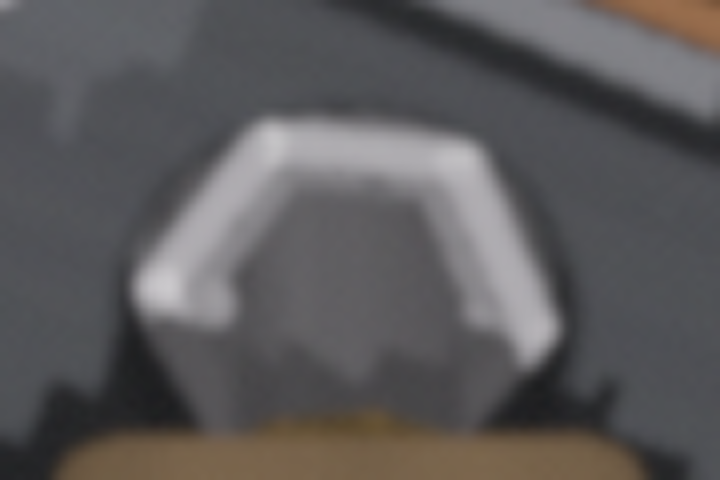

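The ring's flats lie at 13.3–16.5°, mostly about 13.5° mod 60, against 13.7° predicted for the 2.85 rad stop, and joint torque was rising. So the lock is at its stop. I'll ease back, release the key, then pinch and slide the handle.

Run:
```python
from h import *
np.set_printoptions(precision=3,suppress=True,linewidth=150)
robot.move_pose([.4486,-.0957,.1414],down(np.radians(28))); robot.gripper_to(.07)
robot.move_straight([.4486,-.0957,.28],rate=.15)
Y=down(np.radians(177.2)); H=np.array([.5115,-.008])
# check from the side of the handle: key upright, bolt out
robot.move_pose([.44,-.05,.30],Y); shot("wrist","r1"); print(robot.read_time_s())
m,p,d=load("r1"); C=cloud(m,d)
k=((C[...,2]>.172)&(C[...,2]<.195)&(np.hypot(C[...,0]-.449,C[...,1]+.095)<.04)).astype(np.uint8)
c=max(cv2.findContours(k,0,1)[0],key=cv2.contourArea); q=np.array([plane(m,*a,.184)[:2] for a in c[:,0]]).astype(np.float32)*1000
print("key top",cv2.minAreaRect(q),np.median(C[k>0],0))
k=((C[...,2]>.093)&(C[...,2]<.105)&(np.hypot(C[...,0]-.5115,C[...,1]+.008)<.04)&(p.max(2)<70)).astype(np.uint8)
c=max(cv2.findContours(k,0,1)[0],key=cv2.contourArea); q=np.array([plane(m,*a,.099)[:2] for a in c[:,0]]).astype(np.float32)*1000
print("handle",cv2.minAreaRect(q),np.median(C[k>0],0))
M=cv2.moments(c); m1,p1,d1=load("l1"); C1=cloud(m1,d1); k1=((C1[...,2]>.093)&(C1[...,2]<.105)&(np.hypot(C1[...,0]-.5115,C1[...,1]+.008)<.04)&(p1.max(2)<70)).astype(np.uint8)
c1=max(cv2.findContours(k1,0,1)[0],key=cv2.contourArea);M1=cv2.moments(c1)
print("tri",tri([ray(m,M["m10"]/M["m00"],M["m01"]/M["m00"]),ray(m1,M1["m10"]/M1["m00"],M1["m01"]/M1["m00"])]))
cv2.imwrite("pics/r1v.png",p[80:384,80:470,::-1])
```

```text
25.325
key top ((447.149169921875, -93.9610595703125), (34.44692611694336, 35.61179733276367), 28.48773193359375) [ 0.447 -0.094  0.184]
handle ((510.9221496582031, -7.976856231689453), (13.576855659484863, 48.96399688720703), 86.70467376708984) [ 0.51  -0.008  0.098]
tri (array([ 0.513, -0.007,  0.092]), [np.float64(0.00018012992513694018), np.float64(0.00018012992513683163)])
```

View pics/r1v.png

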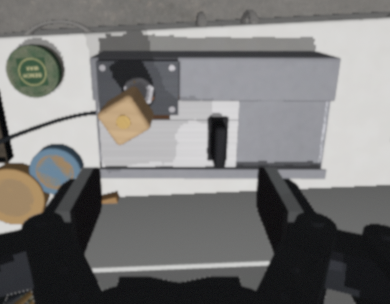

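The view shows the key standing home (top at z 0.184, block at crop (124,118)), the bolt clear of the cover's notch, and the handle at crop (218,140), measured at (0.511, -0.008), top 0.098. Next is the pinch and slide.

Run:
```python
from h import *
np.set_printoptions(precision=3,suppress=True,linewidth=150)
Y=down(np.radians(177.2)); H=np.array([.5115,-.008]); D=np.array([.05,.9987])
robot.move_pose([*H,.27],Y); robot.gripper_to(.05); robot.move_straight([*H,.12],rate=.2)
robot.move_straight([*H,.079],rate=.1); print(robot.read_contact_force(),robot.read_eef_pos())
robot.gripper_to(.0,50); print(robot.read_width(),robot.read_gripper_force(),robot.read_contact_force())
for s in (.015,.03,.06,.085,.093,.096):
    robot.move_straight([*(H+D*s),.079],rate=.08); f=robot.read_contact_force(); print(s,robot.read_eef_pos(),f,robot.read_width())
    if np.linalg.norm(f)>45: break
robot.gripper_to(.05); robot.move_straight([*(H+D*s),.27],rate=.2)
print(robot.read_time_s()); robot.move_pose([.45,.02,.32],Y); robot.wait(.2)
m,p,d=shot("wrist","e1"); C=cloud(m,d)
k=((C[...,2]>.093)&(C[...,2]<.105)&(np.hypot(C[...,0]-.5155,C[...,1]-.085)<.05)&(p.max(2)<70)).astype(np.uint8)
c=max(cv2.findContours(k,0,1)[0],key=cv2.contourArea); print("handle",cv2.minAreaRect(np.array([plane(m,*a,.099)[:2] for a in c[:,0]]).astype(np.float32)*1000))
k=((C[...,2]>.172)&(C[...,2]<.195)&(np.hypot(C[...,0]-.449,C[...,1]+.095)<.04)).astype(np.uint8)
c=max(cv2.findContours(k,0,1)[0],key=cv2.contourArea); print("key top",cv2.minAreaRect(np.array([plane(m,*a,.184)[:2] for a in c[:,0]]).astype(np.float32)*1000),np.median(C[k>0],0))
cv2.imwrite("pics/e1v.png",p[:,:,::-1])
```

```text
[ 0.604 -0.389 -0.121] [ 0.512 -0.008  0.079]
0.012775013774557245 52.19077706336975 [-0.45   1.123  6.104]
0.015 [0.513 0.009 0.08 ] [-1.132  1.889  7.489] 0.01314150962813705
0.03 [0.514 0.024 0.08 ] [-1.678  2.752  7.906] 0.012656836838829328
0.06 [0.515 0.055 0.08 ] [-1.438  1.796  9.773] 0.0129840327315739
0.085 [0.517 0.08  0.08 ] [-1.396  2.299  8.815] 0.012784170975428234
0.093 [0.517 0.087 0.08 ] [-0.17  -0.641  8.826] 0.012426203708676198
0.096 [0.517 0.087 0.08 ] [-0.47  -4.349  8.073] 0.012615966200026328
31.7833
handle ((516.1015014648438, 86.07532501220703), (12.459657669067383, 49.4333381652832), 86.9312515258789)
key top ((447.50128173828125, -92.20492553710938), (33.49660873413086, 37.63896560668945), 28.308883666992188) [ 0.447 -0.092  0.184]
```

View pics/e1v.png

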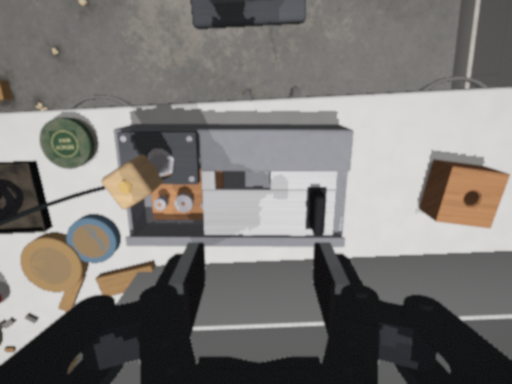

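The view shows the cover fully open (handle at (316,208), moved 94 mm), the cutters exposed, the key still standing home at (135,183), and the tin at (68,140) apparently undisturbed. Handing in.

```bash
python3 -c "
from workcell import robot
print(robot.close_job(), robot.read_time_s())"
```

```text
the job is handed in; nothing more can be done
the job is handed in; nothing more can be done
```

The job is handed in after about 32 s of robot time: the key stands fully home, the lock measured at its stop (about 2.85 rad), the cover is open about 94 mm, and the arm kept well clear of the mug, tin and bench dog; I have no verdict back from the judge.

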